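Back a carving cradle's ratchet by one notch

TASK

The fluted blank in the green carving cradle has been turned one notch too far. With a fingertip only, gripping and picking up nothing, flip the pawl up by its red side pin until it lies back clear of the ratchet teeth, push the red-knobbed spoke of the handwheel towards the front of the cradle (the pawl's side) to turn the wheel back by one notch, then tip the pawl over again so that it drops in behind the next tooth. Leave the tin, offcut, sanding block and chisel where they are.

Things in the scene. Friction and masses are not known exactly. Their poses are not given: they have to be found in the camera images.
- cradle: Carving cradle screwed to the bench (fixed, stands elsewhere in each run): wooden base 150 x 190 x 18 mm, two green brackets, a fluted wooden blank between them. Origin: centre of the base's underside. x points to the back of the cradle (roughly away from the robot), y to its left along the axle, z up. The pawl is on the front (-x) side, at the left end; the handwheel is at the right end.
- axle (a point): Centre of the steel ratchet wheel at the left end of the axle, at x 0, y 93, z 95 mm in the cradle's frame. 12 saw teeth, radius 50 mm at the tips, 40 mm at the roots, 14 mm wide (y 86 to 100 mm). Fixed point; axes as the cradle's.
- handwheel (a point): Centre of the six-spoked handwheel at the right end of the axle, at x 0, y -98, z 95 mm in the cradle's frame. Hub radius 20 mm; spokes are steel rods 8 mm thick, 60 degrees apart, each ending in a 16 mm ball knob 74 mm from this point: one red (the top one), five black. Fixed point.
- wheel (a joint): Angle (rad) of axle, handwheel, blank and ratchet wheel, one turning part. 0: pawl in a notch, tooth face 6 mm (0.13 rad) off its toe. Positive: forward, the top moves to the back (+x), which the ratchet allows. Negative: backward, the top moves to the front, blocked while the pawl is down. One notch = 0.524 rad; the pawl drops in up to 0.08 beyond or 0.2 short of it. Starts at -0.05 to 0.08. Stiff (1 N at a knob), stays where left.
- pawl (a joint): Angle of the pawl, rad: about 0 when its toe rests at the root of a tooth, about 0.18 on a tooth's tip, growing as the toe swings up; 1.25 when it lies back on its stop. It moves easily by its own weight: below about 0.9 it falls back towards the wheel, above about 0.9 it falls back onto the stop and stays there.
- pawl_pivot (a point): Axis of the pawl's pivot, in the middle of the pawl's thickness, at x -52, y 93, z 155 mm in the cradle's frame. The pawl is 12 mm thick and reaches 49 mm from here to its toe. The green post that carries it stands at y 59 to 77 mm, up to z 167 mm; the pivot's end cap reaches y 106 mm. Fixed point.
- pawl_pin (a point): On the axis of the pawl's red side pin, 9 mm thick, along the cradle's y from the pawl's left face (y 99) to y 143 mm; this point is at y 123 mm. It circles the pivot at 40 mm radius: pawl down, 20 mm behind (+x) and 35 mm above it; laid back, 27 mm in front (-x) and 30 mm above. Push it to the front (-x) to lift the pawl, to the back (+x) to tip it down.
- red_knob (a point): Centre of the red ball knob (16 mm across) on the handwheel's top spoke, 74 mm from the axle. With joint wheel at 0 the spoke leans 15 degrees from upright to the back (+x); after one notch backward it leans 15 degrees to the front. The point's z axis points outward along the spoke.
- wax_tin: Bystander: open round tin of wax, 61 mm across, 18 mm high, loose, in front of the cradle. Origin at the centre of its underside.
- offcut: Bystander: pine offcut 75 x 51 x 18 mm, loose, behind the cradle. Origin at the centre of its underside.
- sanding_block: Bystander: wooden sanding block 93 x 87 x 34 mm, loose, left of the cradle. Origin at the centre of its underside.
- chisel: Bystander: short dark-handled chisel 184 x 42 x 26 mm, lying loose to the right of the cradle. Origin at the centre of its underside.

How it is judged:
By the outcome, as a careful person would: the job done as asked, in the order asked, and still so for the second after the job is handed in, with the robot touching nothing.
It also fails if it takes over 54 s, if anything falls off the work surface, if the arm or the gripper's body presses on something with over 40 N, if the wrist force passes 120 N, or if a joint passes its speed limit or range.

ROBOT

A 6-joint arm with a two-finger parallel gripper is mounted at the origin on a cart in front of the work surface, level with it; the furniture and walls round the work are solid. World frame = base frame: x ahead of the robot, y to its left, z up, the work surface at z = 0. Lengths are in m, angles in rad, forces in N, time in s.
With the tool pointing down it reaches from about 0.3 to 0.775 m from the base axis. Payload 14.6 kg.
Tool frame: the origin (TCP) lies midway between the tips of the shut fingers; the grasp point (between the pads) lies 19 mm behind it (ctrl.tcp_to_grasp is the distance from the TCP to the grasp point, in m); x points along the fingers, y is the direction in which the jaws open and shut, and the axes are right-handed (so a half turn about x gives the same grasp; the last joint's range is limited). The gripper opens to 94 mm and grips with 3 to 60 N. Pads are 16 mm wide; open, the fingers measure 119 mm over their backs; the gripper's body (75 mm by 177 mm) begins 78 mm behind the grasp point.
Start: joints at [1.107, 0.3, 1.521, -0, 1.321, -0.067], TCP at [0.213, 0.507, 0.205] pointing down, gripper open.
Joint ranges: [-3.03, 3.03], [-0.79, 2.21], [0.23, 2.52], [-1.04, 4.18], [0, 3.07], [-2.55, 2.55]. Speed limits (rad/s): [2.22, 2.22, 2.57, 3.14, 3.14, 3.14].

INTERFACE

Orientations are given as [roll, pitch, yaw] about the fixed x, y, z axes, in that order (R = Rz(yaw) Ry(pitch) Rx(roll)).
In Python, from station import ctrl gives the robot as it stands.
- The arm moves only by the tool jog_arm, never from a script. Its argument "rows" is one flat list of numbers, 7 for each row, row after row: the shift along the world's x, y, z in m, then the turn, a rotation vector about the world's x, y, z in degrees, then the closure, from 0 (fully open) to 1 (shut). A call has 1 to 8 rows; each row shifts and turns the commanded pose from where the row before left it; what a row does not reach is not made up. A row lasts 1/12 s, in which the tool goes at most 41.7 mm and 7.16 degrees, less where a joint would pass 70% of its speed; a pose out of reach is approached as far as the arm can. A call with a gripper value outside its range is refused whole. The fingers move at their own pace and stop on an object; "squeeze" is the grip in N (left out, the last holds). Time passes only in rows, so rows that do not move let the fingers close. It gives the time, the measured TCP pose, the force and the opening at its end, in the units of the state.
- ctrl.get_obs(): the state, without advancing time (a new reading comes with each control period).
- ctrl.camera(name): name is "scene" or "top" or "wrist"; returns (picture, depth): 480x640x3 uint8, red, green, blue; 480x640 float32, m along the optical axis (not along the pixel's ray), 0 where there is no reading.
- ctrl.camera_model(name): a dict with "K" (3x3 intrinsics, pixels), "dist" ([k1, k2, p1, p2, k3] as OpenCV has them; the pictures are not rectified), "extrinsics" (4x4, takes a point from camera to world coordinates). Camera axes: x right, y down, z forward; pixel columns grow to the right and rows downward; lengths in m; the calibration is good to about 2 mm. A picture is of the moment at which its call begins: read the wrist's pose just before it. camera_model takes no time and is no camera call; for the wrist camera it gives the pose at the moment of the call.
- ctrl.hand_in(): hands the job in, once; it reports no verdict.
The state is a dict: "time_s": time; "qpos": joint angles; "joint_vel": joint speeds; "tau": joint torques, N m; "ee_pos": TCP position; "eef_rot": TCP orientation; "force": force on the tool from outside, world axes, zero at the start; "moment": the same for the moment, N m; "grip_width": finger opening in m.
Only numpy, scipy, OpenCV 4.12 (cv2) and the standard library are available. Lean on these libraries where they do the work, as an engineer would, in place of code of your own. Each camera call takes 0.05 s, during which the arm holds its last target.

## Working session

There is one attempt and no reset: what is moved stays moved. The work goes in short steps, Python scripts to look and compute and a tool call to move; the robot and the scene stay as the last step left them, time stands still between calls to the robot, and variables do not carry over. Pictures are saved under pics/ and viewed, and the job is handed in when it is done.

Besides the shell and the picture viewer there is one more tool, called after "Call:" as name(argument=value, ...) on one line, values as JSON. jog_arm: Moves the arm, as the interface text tells. Its arguments: {"type":"object","properties":{"rows":{"type":"array"},"squeeze":{"type":"number"}},"required":["rows"]}

```bash
ls; mkdir -p pics; python3 - <<'E'
from station import ctrl
import cv2,numpy as np
o=ctrl.get_obs();print(o)
for n in("scene","top"):
    p,d=ctrl.camera(n);cv2.imwrite(f"pics/{n}0.png",p[:,:,::-1]);np.save(f"pics/{n}0.npy",d)
    m=ctrl.camera_model(n);print(n,m)
E
```

```text
pics
{'time_s': 0.0, 'qpos': array([ 1.10736512e+00,  3.00474374e-01,  1.52157869e+00, -2.15864767e-06,
        1.32068488e+00, -6.66082098e-02]), 'joint_vel': array([-0.00104121,  0.00081479,  0.00188614,  0.00067174,  0.00098815,
        0.00213447]), 'tau': array([-1.33358819e-03, -5.31824470e+01, -3.52719426e+01,  7.06800004e-02,
        2.45752058e-02, -8.07385049e-05]), 'ee_pos': array([0.21246132, 0.50702689, 0.20488554]), 'eef_rot': array([-1.63557891,  1.56965104, -2.03240137]), 'force': array([ 0.21008054,  0.71456503, -0.12830603]), 'moment': array([0.02360623, 0.02597158, 0.05555153]), 'grip_width': 0.0941858057624713}
scene {'K': array([[550.52711078,   0.        , 320.75250837],
       [  0.        , 550.52711078, 240.32148775],
       [  0.        ,   0.        ,   1.        ]]), 'dist': array([-0.01676156,  0.        ,  0.        ,  0.        ,  0.        ]), 'extrinsics': array([[ 0.84472283, -0.33213176,  0.41968063,  0.18452925],
       [-0.53519885, -0.52075997,  0.66510995, -0.5942884 ],
       [-0.00235126, -0.78644615, -0.61765437,  0.77153437],
       [ 0.        ,  0.        ,  0.        ,  1.        ]])}
top {'K': array([[449.64986511,   0.        , 318.74978439],
       [  0.        , 449.64986511, 239.85552172],
       [  0.        ,   0.        ,   1.        ]]), 'dist': array([0.03269419, 0.        , 0.        , 0.        , 0.        ]), 'extrinsics': array([[-0.04741662, -0.97552359,  0.21472166,  0.42988765],
       [-0.99886486,  0.0453298 , -0.01463526,  0.08803138],
       [ 0.00454375, -0.21517188, -0.97656562,  0.9496982 ],
       [ 0.        ,  0.        ,  0.        ,  1.        ]])}
```

View pics/scene0.png

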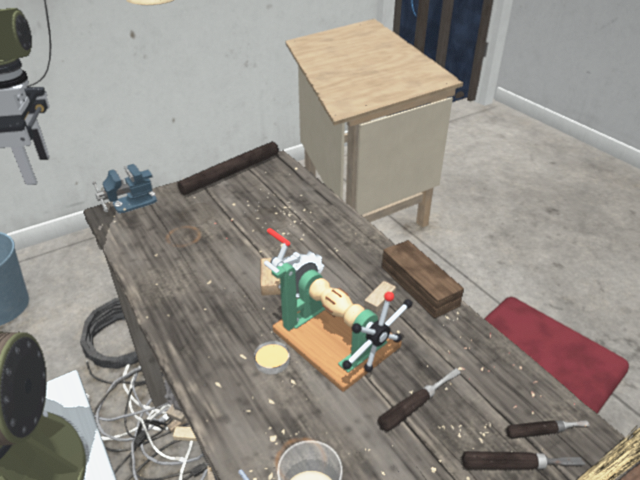

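View pics/top0.png

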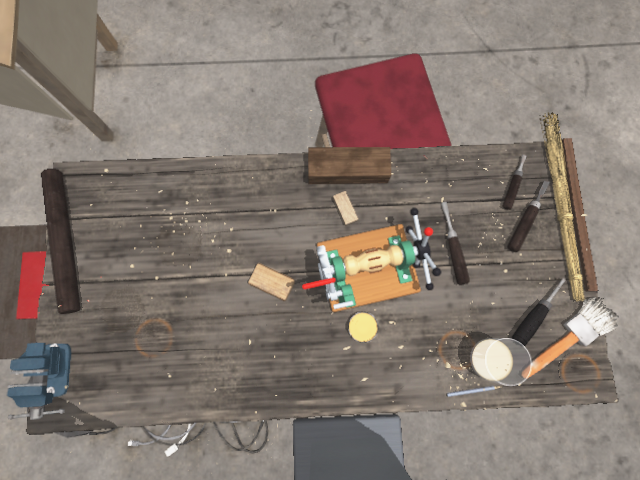

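```bash
cat > h.py <<'E'
import numpy as np,cv2
from station import ctrl
def world(m,uv,d):
    uv=np.asarray(uv,float).reshape(-1,1,2)
    n=cv2.undistortPoints(uv,m["K"],m["dist"]).reshape(-1,2)
    P=np.c_[n,np.ones(len(n))]*np.asarray(d).reshape(-1,1)
    E=m["extrinsics"];return P@E[:3,:3].T+E[:3,3]
def cloud(m,d):
    v,u=np.mgrid[:480,:640]
    return world(m,np.c_[u.ravel(),v.ravel()],d.ravel()).reshape(480,640,3)
def proj(m,P):
    E=np.linalg.inv(m["extrinsics"])
    r,_=cv2.Rodrigues(E[:3,:3])
    return cv2.projectPoints(np.asarray(P,float).reshape(-1,1,3),r,E[:3,3],m["K"],m["dist"])[0].reshape(-1,2)
E
python3 - <<'E'
from h import *
for n,(a,b,c,e) in (("scene",(220,400,250,430)),("top",(190,340,290,460))):
    p=cv2.imread(f"pics/{n}0.png");d=np.load(f"pics/{n}0.npy");m=ctrl.camera_model(n);C=cloud(m,d)
    cv2.imwrite(f"pics/{n}crop.png",cv2.resize(p[a:b,c:e],None,fx=4.3 if n=="scene" else 4,fy=4.3 if n=="scene" else 4,interpolation=cv2.INTER_CUBIC)[:600,:800])
    hsv=cv2.cvtColor(p,cv2.COLOR_BGR2HSV)
    red=((hsv[...,0]<5)|(hsv[...,0]>175))&(hsv[...,1]>190)&(hsv[...,2]>120)
    k,l,s,ce=cv2.connectedComponentsWithStats(red.astype(np.uint8))
    for i in range(1,k):
        if s[i,4]<8: continue
        q=C[(l==i)&(d>0)]
        q=q[np.all(np.isfinite(q),1)]
        if len(q): print(n,s[i],ce[i].round(1),np.median(q,0).round(4),q.min(0).round(3),q.max(0).round(3))
    org=(abs(C[...,2]-.018)<.005)&(hsv[...,0]>6)&(hsv[...,0]<20)&(hsv[...,1]>120)&(d>0)
    k,l,s,ce=cv2.connectedComponentsWithStats(org.astype(np.uint8))
    i=1+np.argmax(s[1:,4]);org&=np.isin(l,[j for j in range(1,k) if s[j,4]>60])
    q=C[org];print(n,"base",len(q),q.mean(0),cv2.minAreaRect(q[:,:2].astype(np.float32)*1000))
E
```

```text
scene base 0 [nan nan nan] ((0.0, 0.0), (0.0, 0.0), 0.0)
top [425 228   7   7  42] [428.  231.1] [ 0.6074 -0.1179  0.1736] [ 0.602 -0.124  0.168] [ 0.613 -0.112  0.176]
top [303 278  32  11 109] [317.4 283.2] [0.5217 0.0832 0.1937] [ 0.515  0.054 -0.002] [0.541 0.107 0.198]
top base 3354 [ 0.56102016 -0.05882611  0.01831158] ((531.6058959960938, -182.83920288085938), (553.7614135742188, 210.7379913330078), 75.21776580810547)<stdin>:16: RuntimeWarning: Mean of empty slice.
  ret = um.true_divide(
```

View pics/scenecrop.png

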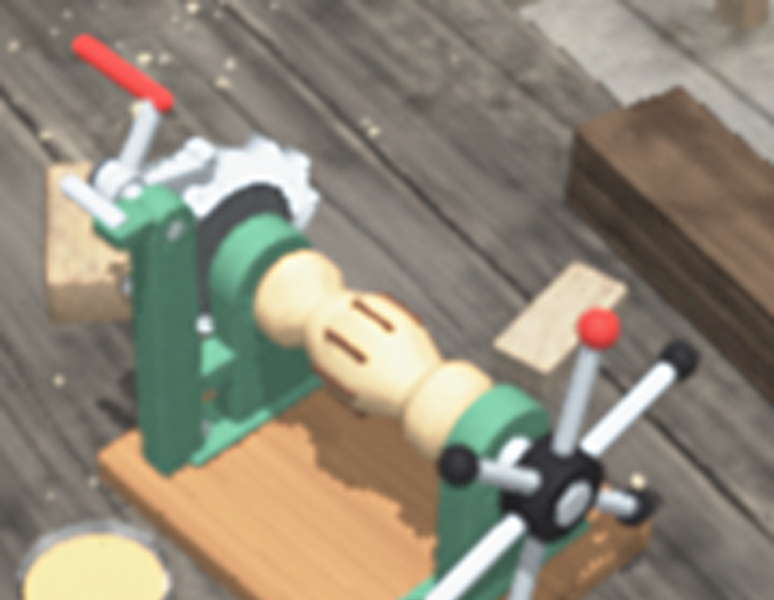

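View pics/topcrop.png

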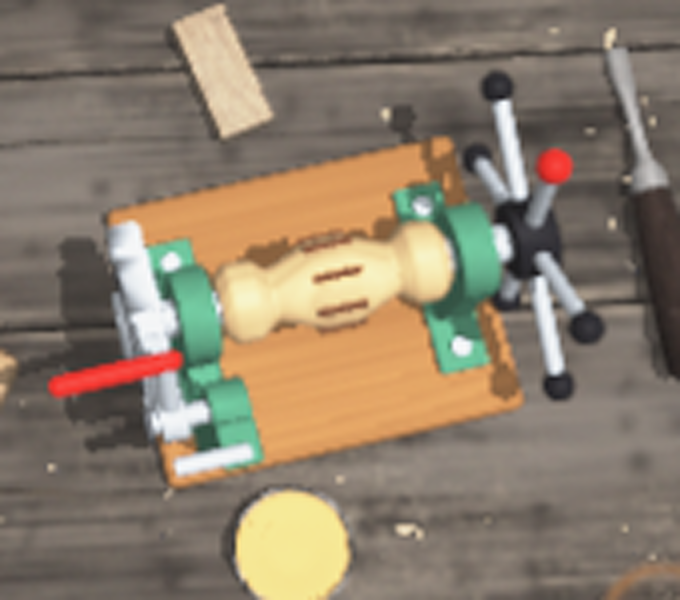

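```bash
cat >> h.py <<'E'
def Tc(x,y,yaw):
    c,s=np.cos(yaw),np.sin(yaw);T=np.eye(4);T[:2,:2]=[[c,-s],[s,c]];T[:2,3]=x,y;return T
def tw(T,P): return np.atleast_2d(P)@T[:3,:3].T+T[:3,3]
def knob(w): 
    a=np.radians(15)+w; return np.array([.074*np.sin(a),-.098,.095+.074*np.cos(a)])
def pin(a,y):
    b=np.arctan2(35,20)+a; return np.array([-.052+.0403*np.cos(b),y,.155+.0403*np.sin(b)])
E
python3 - <<'E'
from h import *
from scipy.optimize import least_squares
mt=ctrl.camera_model("top");ms=ctrl.camera_model("scene")
t=lambda a:(np.array(a)+.5)/4-.5+np.array([290,190])
s=lambda a:(np.array(a)+.5)/4.3-.5+np.array([250,220])
B=[[.075,.095,.018],[.075,-.095,.018],[-.075,-.095,.018],[-.075,.095,.018]]
ot=t([(108,213),(450,138),(523,402),(172,488),(554,166),(53,387),(183,358)])
os=s([(599,328),(78,43),(168,103)])
def f(p,full=False):
    T=Tc(*p[:3]);k=knob(p[3]);e=[pin(p[4],.1425),pin(p[4],.0995)]
    rt=proj(mt,tw(T,B+[k]+e))-ot; rs=proj(ms,tw(T,[k]+e))-os
    return (rt,rs) if full else np.r_[rt.ravel(),rs.ravel()]
r=least_squares(f,[.53,0,.2,0,0],loss="soft_l1")
print(r.x,f(r.x,1));T=Tc(*r.x[:3])
for n,P in dict(pin=pin(r.x[4],.123),pinlaid=pin(1.25,.123),knob=knob(r.x[3]),knobback=knob(-.524),pivot=[-.052,.093,.155]).items():print(n,tw(T,P).round(4))
p=cv2.imread("pics/top0.png");print(np.load("pics/top0.npy")[225:235,425:432].round(3)[3])
E
```

```text
[ 0.57340067 -0.02755573  0.18846511 -0.01333552 -0.11659675] (array([[-0.46092864, -0.37838797],
       [ 0.40847502, -1.83848918],
       [ 1.99981151,  0.43927472],
       [ 0.56920549,  0.53488587],
       [ 0.21530482, -0.39139562],
       [ 0.07874871, -0.65328556],
       [-7.81073337,  0.70959287]]), array([[-0.32671757,  0.06768117],
       [ 1.01067204,  1.00778016],
       [-4.11767059, -1.92246697]]))
pin [[0.5228 0.088  0.1874]]
pinlaid [[0.4729 0.0785 0.185 ]]
knob [[ 0.6096 -0.1204  0.1667]]
knobback [[ 0.5729 -0.1274  0.1665]]
pivot [[0.5049 0.0541 0.155 ]]
[0.803 0.8   0.8   0.801 0.799 0.802 0.977]
```

```bash
cat > fit.py <<'E'
from h import *
from scipy.optimize import least_squares
mt=ctrl.camera_model("top");ms=ctrl.camera_model("scene")
t=lambda a:(np.array(a)+.5)/4-.5+np.array([290,190])
s=lambda a:(np.array(a)+.5)/4.3-.5+np.array([250,220])
B=[[.075,.095,.018],[.075,-.095,.018],[-.075,-.095,.018],[-.075,.095,.018]]
ot=t([(108,213),(450,138),(523,402),(172,488),(554,166),(53,387)])
os=s([(599,328),(78,43)])
def f(p,full=False):
    T=Tc(*p[:3]);k=knob(p[3]);e=[pin(p[4],.1425)]
    rt=proj(mt,tw(T,B+[k]+e))-ot; rs=proj(ms,tw(T,[k]+e))-os
    return (rt,rs) if full else np.r_[rt.ravel(),rs.ravel()]
r=least_squares(f,[.53,0,.2,0,0],loss="soft_l1")
print(r.x,f(r.x,1));T=Tc(*r.x[:3])
for n,P in dict(pin=pin(r.x[4],.123),pinlaid=pin(1.25,.123),knob=knob(r.x[3]),knobback=knob(-.524),pivot=[-.052,.093,.155],xaxis=[.1,0,0]).items():print(n,tw(T,P).round(4))
E
python3 fit.py
python3 - <<'E'
from h import *
m=ctrl.camera_model("top");d=np.load("pics/top0.npy");C=cloud(m,d)
for v in range(278,290): print(v,[tuple(C[v,u].round(3)) for u in range(304,336,8)])
E
```

```text
[ 0.5733507  -0.02689361  0.18105331 -0.00267656 -0.0421641 ] (array([[-0.59265033, -0.71617628],
       [ 0.440915  , -1.54942382],
       [ 1.51884887,  0.87149762],
       [-0.09746945,  0.2990785 ],
       [-0.1100747 , -0.35829218],
       [-0.27899759,  0.12533165]]), array([[-0.53875157, -0.04305762],
       [ 0.03826764,  0.33743765]]))
pin [[0.5212 0.0886 0.1891]]
pinlaid [[0.4736 0.0799 0.185 ]]
knob [[ 0.6096 -0.1199  0.1665]]
knobback [[ 0.5721 -0.1267  0.1665]]
pivot [[0.5055 0.0552 0.155 ]]
xaxis [[ 0.6717 -0.0089  0.    ]]
278 [(np.float64(0.557), np.float64(0.109), np.float64(0.002)), (np.float64(0.557), np.float64(0.092), np.float64(0.0)), (np.float64(0.556), np.float64(0.075), np.float64(-0.002)), (np.float64(0.53), np.float64(0.064), np.float64(0.191))]
279 [(np.float64(0.555), np.float64(0.109), np.float64(0.0)), (np.float64(0.554), np.float64(0.092), np.float64(0.003)), (np.float64(0.554), np.float64(0.075), np.float64(0.001)), (np.float64(0.528), np.float64(0.064), np.float64(0.193))]
280 [(np.float64(0.553), np.float64(0.109), np.float64(-0.001)), (np.float64(0
[... 1626 characters left out ...]
6), np.float64(0.105), np.float64(0.192)), (np.float64(0.537), np.float64(0.093), np.float64(0.003)), (np.float64(0.537), np.float64(0.076), np.float64(0.0)), (np.float64(0.518), np.float64(0.064), np.float64(0.158))]
288 [(np.float64(0.515), np.float64(0.105), np.float64(0.191)), (np.float64(0.535), np.float64(0.093), np.float64(-0.0)), (np.float64(0.535), np.float64(0.076), np.float64(-0.002)), (np.float64(0.517), np.float64(0.064), np.float64(0.153))]
289 [(np.float64(0.534), np.float64(0.11), np.float64(-0.001)), (np.float64(0.533), np.float64(0.093), np.float64(0.002)), (np.float64(0.533), np.float64(0.076), np.float64(-0.001)), (np.float64(0.515), np.float64(0.064), np.float64(0.154))]
```

```bash
cat > st.py <<'E'
from h import *
from scipy.spatial.transform import Rotation as R
o=ctrl.get_obs();r=R.from_euler("xyz",o["eef_rot"]).as_matrix()
T=Tc(.57335,-.02689,.18105)
print(o["time_s"],o["ee_pos"].round(4),"cr",tw(np.linalg.inv(T),o["ee_pos"]).round(4),"F",o["force"].round(1),o["grip_width"].round(4),o["qpos"].round(2))
print("x",r[:,0].round(3),"jaw yaw deg",np.degrees(np.arctan2(r[1,1],r[0,1])).round(1))
E
python3 st.py; python3 - <<'E'
from h import *
T=Tc(.57335,-.02689,.18105)
for P in([0,.125,.2],[-.032,.125,.2],[-.08,.125,.2],[-.11,.125,.2],[.055,-.098,.2],[.019,-.098,.2]):print(P,tw(T,P).round(4))
E
```

```text
[0, 0.125, 0.2] [[0.5508 0.0961 0.2   ]]
[-0.032, 0.125, 0.2] [[0.5194 0.0903 0.2   ]]
[-0.08, 0.125, 0.2] [[0.4721 0.0817 0.2   ]]
[-0.11, 0.125, 0.2] [[0.4426 0.0763 0.2   ]]
[0.055, -0.098, 0.2] [[ 0.6451 -0.1134  0.2   ]]
[0.019, -0.098, 0.2] [[ 0.6097 -0.1199  0.2   ]]Traceback (most recent call last):
  File "st.py", line 5, in <module>
    print(o["time_s"],o["ee_pos"].round(4),"cr",tw(np.linalg.inv(T),o["ee_pos"]).round(4),"F",o["force"].round(1),o["grip_width"].round(4),o["qpos"].round(2))
                                                                                                                  ^^^^^^^^^^^^^^^^^^^^^
AttributeError: 'float' object has no attribute 'round'
```

```bash
sed -i 's/o\["grip_width"\].round(4)/round(o["grip_width"],4)/' st.py; python3 st.py
```

```text
0.1 [0.2125 0.5071 0.2049] cr [[-0.2589  0.5902  0.2049]] F [ 0.5 -0.1  0.6] 0.0939 [ 1.11  0.3   1.52 -0.    1.32 -0.07]
x [-0.    -0.001 -1.   ] jaw yaw deg 67.3
```

Call:
jog_arm(rows=[0.02,-0.025,0.012,0,0,4,1,0.02,-0.025,0.012,0,0,4,1,0.02,-0.025,0.012,0,0,4,1,0.02,-0.025,0.012,0,0,4,1,0.02,-0.025,0.012,0,0,4,1,0.02,-0.025,0,0,0,4,1,0.02,-0.025,0,0,0,4,1,0.02,-0.025,0,0,0,4,1], squeeze=20)

```text
time_s: 0.77
ee_pos: [0.3732, 0.3059, 0.2655]
eef_rot: [1.395, 1.571, 1.56]
force: [0.4, 0.6, -0.9]
grip_width: 0.044
```

Call:
jog_arm(rows=[0.02,-0.025,0,0,0,1,1,0.02,-0.025,0,0,0,0,1,0.02,-0.025,0,0,0,0,1,0.02,-0.025,0,0,0,0,1,0.02,-0.025,0,0,0,0,1,0.02,-0.025,0,0,0,0,1,0.02,-0.025,0,0,0,0,1,0.02,-0.025,0,0,0,0,1])

```text
time_s: 1.43
ee_pos: [0.5332, 0.1058, 0.2652]
eef_rot: [3.008, 1.57, -3.096]
force: [-0.3, 1.4, 0.2]
grip_width: 0.0004
```

```bash
python3 st.py
```

```text
1.4333 [0.5332 0.1058 0.2652] cr [[-0.0156  0.1377  0.2652]] F [-0.3  1.4  0.2] 0.0004 [ 0.13  0.25  1.45  0.    1.45 -1.62]
x [-0.001 -0.    -1.   ] jaw yaw deg 100.3
```

Call:
jog_arm(rows=[0.0176,-0.0097,0,0,0,0,1,0,0,-0.02,0,0,0,1,0,0,-0.02,0,0,0,1,0,0,-0.02,0,0,0,1,0,0,-0.015,0,0,0,1,0,0,-0.01,0,0,0,1,0,0,-0.007,0,0,0,1,0,0,0,0,0,0,1])

```text
time_s: 2.1
ee_pos: [0.5498, 0.0975, 0.1723]
eef_rot: [3.069, 1.569, -3.035]
force: [-0.0, -0.9, 0.3]
grip_width: 0.0007
```

```bash
cat > pic.py <<'E'
import sys
from h import *
for n,(a,b,c,e) in (("scene",(210,390,250,450)),("top",(190,340,290,460))):
    p,d=ctrl.camera(n);cv2.imwrite(f"pics/{n}{sys.argv[1]}.png",cv2.resize(p[a:b,c:e,::-1],None,fx=3,fy=3,interpolation=cv2.INTER_CUBIC))
    np.save(f"pics/{n}{sys.argv[1]}.npy",d)
E
python3 st.py; python3 pic.py 1
```

```text
2.1 [0.5498 0.0975 0.1723] cr [[-0.0008  0.1266  0.1723]] F [-0.  -0.9  0.3] 0.0007 [ 0.11  0.35  1.54  0.    1.26 -1.64]
x [-0.002 -0.    -1.   ] jaw yaw deg 100.3
```

View pics/scene1.png

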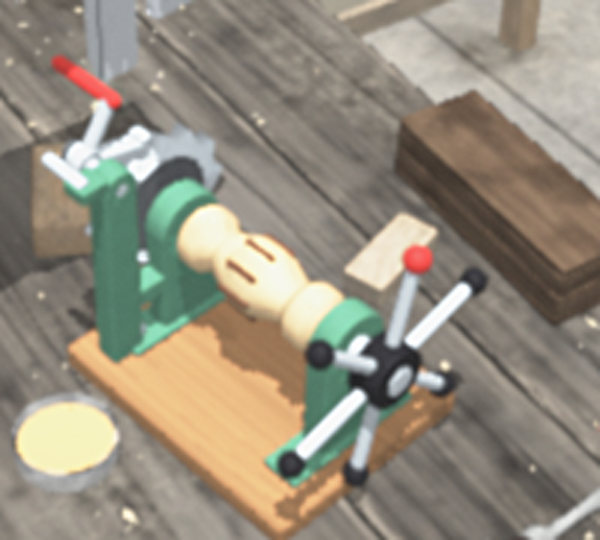

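View pics/top1.png

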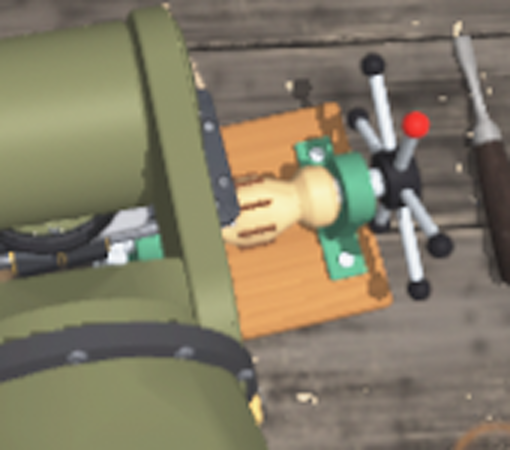

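Call:
jog_arm(rows=[-0.0049,-0.0009,0,0,0,0,1,-0.0049,-0.0009,0,0,0,0,1,-0.0049,-0.0009,0,0,0,0,1,-0.0049,-0.0009,0,0,0,0,1,-0.0049,-0.0009,0,0,0,0,1,-0.0049,-0.0009,0,0,0,0,1,-0.0049,-0.0009,0,0,0,0,1,-0.0049,-0.0009,0,0,0,0,1])

```text
time_s: 2.87
ee_pos: [0.5104, 0.0902, 0.1735]
eef_rot: [-2.956, 1.571, -2.777]
force: [0.4, -0.2, 0.6]
grip_width: 0.0006
```

Call:
jog_arm(rows=[-0.0049,-0.0009,0,0,0,0,1,-0.0049,-0.0009,0,0,0,0,1,-0.0049,-0.0009,0,0,0,0,1,-0.0049,-0.0009,0,0,0,0,1,0,0,0,0,0,0,1,0,0,0,0,0,0,1])

```text
time_s: 3.37
ee_pos: [0.4913, 0.0867, 0.1736]
eef_rot: [-0.081, 1.571, 0.098]
force: [-0.3, -0.5, 0.1]
grip_width: 0.0003
```

```bash
python3 st.py; python3 pic.py 2
```

```text
3.3667 [0.4913 0.0867 0.1736] cr [[-0.0603  0.1265  0.1736]] F [-0.3 -0.5  0.1] 0.0003 [ 0.1   0.22  1.7  -0.    1.22 -1.65]
x [ 0.  0. -1.] jaw yaw deg 100.3
```

View pics/scene2.png

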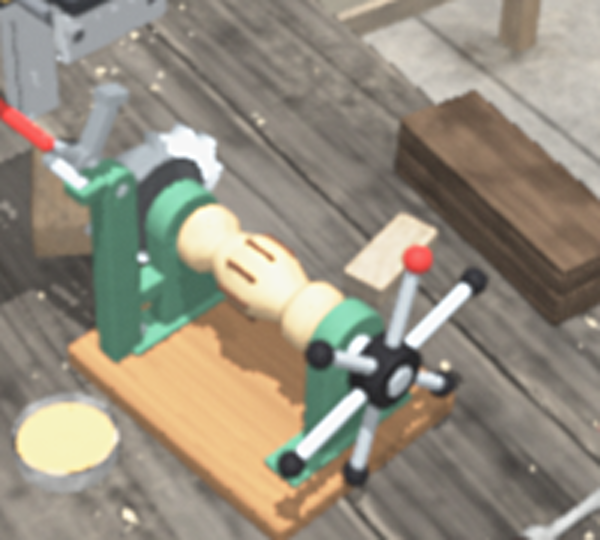

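Call:
jog_arm(rows=[0,0,0.015,0,0,0,1,0,0,0.025,0,0,0,1,0,0,0.03,0,0,0,1,0,0,0.02,0,0,0,1,0.0154,-0.02,0,0,0,0,1,0.0154,-0.02,0,0,0,0,1,0.0154,-0.02,0,0,0,0,1,0.0154,-0.02,0,0,0,0,1])

```text
time_s: 4.13
ee_pos: [0.5537, 0.0058, 0.2635]
eef_rot: [-0.017, 1.571, 0.162]
force: [0.6, 0.2, -0.4]
grip_width: 0.0006
```

Call:
jog_arm(rows=[0.0154,-0.02,0,0,0,0,1,0.0154,-0.02,0,0,0,0,1,0.0154,-0.02,0,0,0,0,1,0.0154,-0.02,0,0,0,0,1,0.0154,-0.02,0,0,0,0,1,0.0154,-0.02,0,0,0,0,1,0,0,0,0,0,0,1,0,0,0,0,0,0,1])

```text
time_s: 4.8
ee_pos: [0.6456, -0.114, 0.2623]
eef_rot: [2.706, 1.569, 2.884]
force: [2.3, 0.3, 0.3]
grip_width: 0.0005
```

```bash
python3 st.py; python3 pic.py 3
```

```text
4.8 [ 0.6456 -0.114   0.2623] cr [[ 0.0554 -0.0987  0.2623]] F [2.3 0.3 0.3] 0.0005 [-0.23  0.52  1.09  0.    1.54 -1.98]
x [-0.001  0.    -1.   ] jaw yaw deg 100.2
```

View pics/scene3.png

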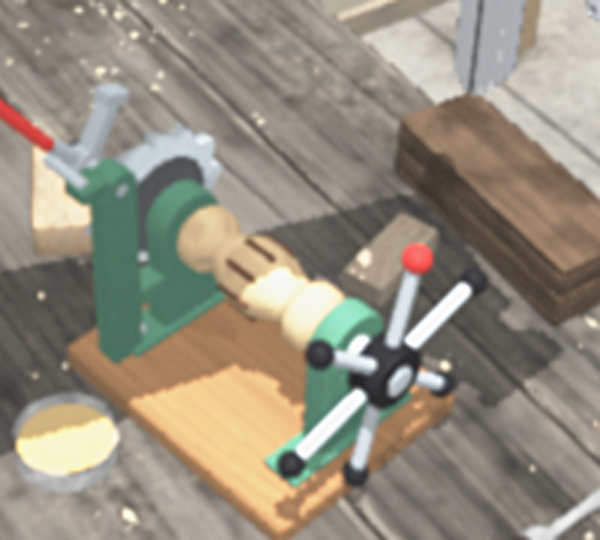

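Call:
jog_arm(rows=[0,0,-0.025,0,0,0,1,0,0,-0.025,0,0,0,1,0,0,-0.02,0,0,0,1,0,0,-0.015,0,0,0,1,0,0,-0.012,0,0,0,1,0,0,-0.01,0,0,0,1,0,0,0,0,0,0,1])

```text
time_s: 5.48
ee_pos: [0.6447, -0.1126, 0.1548]
eef_rot: [2.721, 1.569, 2.9]
force: [1.0, -0.2, -0.1]
grip_width: 0.0005
```

```bash
python3 st.py; python3 pic.py 4
```

```text
5.4833 [ 0.6447 -0.1126  0.1548] cr [[ 0.0548 -0.0972  0.1548]] F [ 1.  -0.2 -0.1] 0.0005 [-0.23  0.58  1.25  0.    1.32 -1.98]
x [-0.002  0.001 -1.   ] jaw yaw deg 100.3
```

View pics/scene4.png

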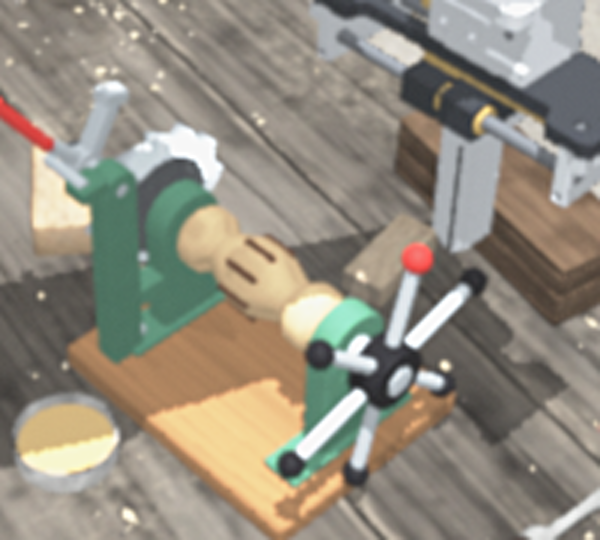

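Call:
jog_arm(rows=[-0.0051,-0.0009,0,0,0,0,1,-0.0051,-0.0009,0,0,0,0,1,-0.0051,-0.0009,0,0,0,0,1,-0.0051,-0.0009,0,0,0,0,1,-0.0051,-0.0009,0,0,0,0,1,-0.0051,-0.0009,0,0,0,0,1,-0.0051,-0.0009,0,0,0,0,1,-0.0051,-0.0009,0,0,0,0,1])

```text
time_s: 6.25
ee_pos: [0.6041, -0.1206, 0.1566]
eef_rot: [-0.387, 1.57, -0.208]
force: [0.7, 0.4, 0.9]
grip_width: 0.0003
```

Call:
jog_arm(rows=[-0.0051,-0.0009,0,0,0,0,1,-0.0051,-0.0009,0,0,0,0,1,0,0,0,0,0,0,1,0,0,0,0,0,0,1])

```text
time_s: 6.58
ee_pos: [0.594, -0.1223, 0.1564]
eef_rot: [2.76, 1.57, 2.938]
force: [-0.1, -0.4, -0.7]
grip_width: 0.0007
```

```bash
python3 st.py; python3 pic.py 5; cat > wheel.py <<'E'
from h import *
from scipy.optimize import minimize_scalar
T=Tc(.57335,-.02689,.18105)
n="scene";m=ctrl.camera_model(n);p,d=ctrl.camera(n)
hsv=cv2.cvtColor(p,cv2.COLOR_RGB2HSV)
red=((hsv[...,0]<6)|(hsv[...,0]>174))&(hsv[...,1]>140)&(hsv[...,2]>90)
red[:,:345]=0;red[:, 420:]=0;red[:260]=0;red[330:]=0
k,l,s,ce=cv2.connectedComponentsWithStats(red.astype(np.uint8));i=1+np.argmax(s[1:,4]);print(s[i],ce[i])
for w in(-.6,-.5,-.4,-.3,0):print(w,proj(m,tw(T,knob(w))).round(1))
r=minimize_scalar(lambda w:np.sum((proj(m,tw(T,knob(w)))[0]-ce[i])**2),bounds=(-1,.3),method="bounded");print("wheel",r.x,r.fun)
E
python3 wheel.py
```

```text
6.5833 [ 0.594  -0.1223  0.1564] cr [[ 0.0032 -0.0976  0.1564]] F [-0.1 -0.4 -0.7] 0.0007 [-0.26  0.47  1.41 -0.    1.27 -2.01]
x [-0.  0. -1.] jaw yaw deg 100.3
[370 301  10   9  69] [374.27536232 305.34782609]
-0.6 [[369.3 310.1]]
-0.5 [[372.6 306.9]]
-0.4 [[375.8 304. ]]
-0.3 [[379.1 301.4]]
0 [[388.5 295.8]]
wheel -0.44839664149904823 0.0001427948878732
```

View pics/scene5.png

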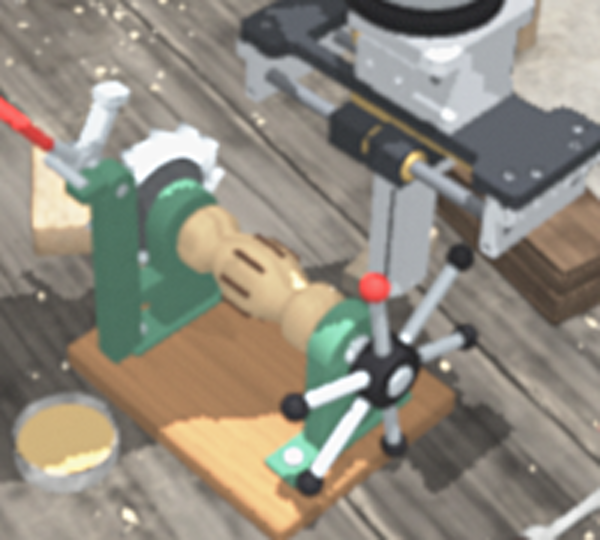

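Call:
jog_arm(rows=[-0.002,-0.0003,0,0,0,0,1,-0.002,-0.0004,0,0,0,0,1,0,0,0,0,0,0,1,0,0,0,0,0,0,1])

```text
time_s: 7.07
ee_pos: [0.5902, -0.1229, 0.1564]
eef_rot: [2.702, 1.571, 2.881]
force: [-0.1, -0.6, 0.7]
grip_width: 0.0003
```

```bash
python3 st.py; python3 wheel.py|grep wheel
```

```text
7.0667 [ 0.5902 -0.1229  0.1564] cr [[-0.0007 -0.0975  0.1564]] F [-0.1 -0.6  0.7] 0.0003 [-0.27  0.46  1.42 -0.    1.26 -2.02]
x [-0.  0. -1.] jaw yaw deg 100.3
wheel -0.4950020243684458 0.0033271973927193233
```

Call:
jog_arm(rows=[0.005,0.0009,0,0,0,0,1,0.005,0.0009,0,0,0,0,1,0,0,0.015,0,0,0,1,0,0,0.03,0,0,0,1,0,0,0.03,0,0,0,1,0,0,0.03,0,0,0,1,0,0,0.005,0,0,0,1,0,0,0,0,0,0,1])

```text
time_s: 7.78
ee_pos: [0.6013, -0.1212, 0.2685]
eef_rot: [-0.433, 1.567, -0.253]
force: [0.3, -0.6, -0.1]
grip_width: 0.0004
```

Call:
jog_arm(rows=[-0.0197,0.0248,0,0,0,0,1,-0.0197,0.0248,0,0,0,0,1,-0.0197,0.0248,0,0,0,0,1,-0.0197,0.0248,0,0,0,0,1,-0.0197,0.0248,0,0,0,0,1,-0.0197,0.0248,0,0,0,0,1,-0.0197,0.0248,0,0,0,0,1,-0.0197,0.0248,0,0,0,0,1])

```text
time_s: 8.45
ee_pos: [0.4414, 0.0783, 0.2649]
eef_rot: [3.047, 1.569, -3.057]
force: [-0.2, 0.2, 0.3]
grip_width: 0.0006
```

Call:
jog_arm(rows=[0,0,0,0,0,0,1,0,0,0,0,0,0,1])

```text
time_s: 8.62
ee_pos: [0.4422, 0.0781, 0.2656]
eef_rot: [3.093, 1.57, -3.008]
force: [0.5, 0.2, -0.4]
grip_width: 0.0002
```

```bash
python3 st.py; python3 wheel.py|grep wheel; python3 pic.py 6; python3 - <<'E'
from h import *
p,d=ctrl.camera("scene");cv2.imwrite("pics/full6.png",p[:,:,::-1])
E
```

```text
8.6167 [0.4422 0.0781 0.2656] cr [[-0.1101  0.1269  0.2656]] F [ 0.5  0.2 -0.4] 0.0002 [ 0.09  0.03  1.7  -0.    1.42 -1.66]
x [-0.001 -0.    -1.   ] jaw yaw deg 100.4
wheel -0.4880137525474397 0.1015951436450159
```

View pics/full6.png

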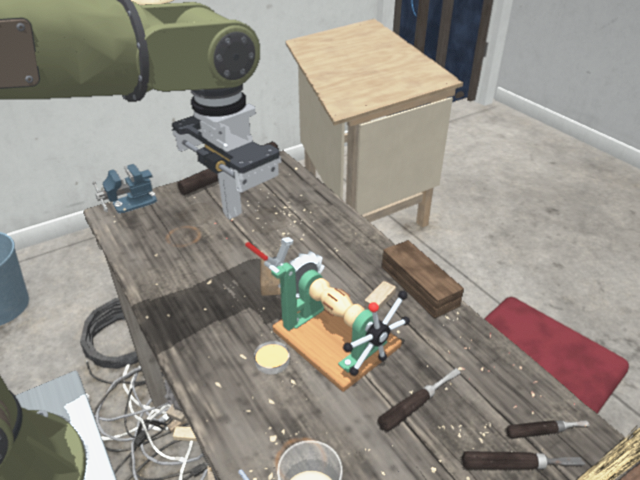

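Call:
jog_arm(rows=[0,0,-0.025,0,0,0,1,0,0,-0.025,0,0,0,1,0,0,-0.02,0,0,0,1,0,0,-0.015,0,0,0,1,0,0,-0.008,0,0,0,1,0,0,-0.002,0,0,0,1,0,0,0,0,0,0,1])

```text
time_s: 9.4
ee_pos: [0.443, 0.0769, 0.1714]
eef_rot: [3.088, 1.57, -3.017]
force: [-0.4, -0.4, 0.1]
grip_width: 0.0005
```

```bash
python3 st.py; python3 - <<'E'
from h import *
T=Tc(.57335,-.02689,.18105)
m=ctrl.camera_model("scene");print(proj(m,tw(T,[pin(1.25,.1425),pin(1.25,.09)])))
p,d=ctrl.camera("scene");cv2.imwrite("pics/s7.png",cv2.resize(p[180:300,210:350,::-1],None,fx=5,fy=5,interpolation=cv2.INTER_CUBIC))
E
```

```text
9.4 [0.443  0.0769 0.1714] cr [[-0.1095  0.1256  0.1714]] F [-0.4 -0.4  0.1] 0.0005 [ 0.09  0.11  1.83 -0.    1.2  -1.66]
x [-0.001 -0.    -1.   ] jaw yaw deg 100.2
[[245.78103237 243.44640132]
 [264.7559593  257.87266499]]
```

View pics/s7.png

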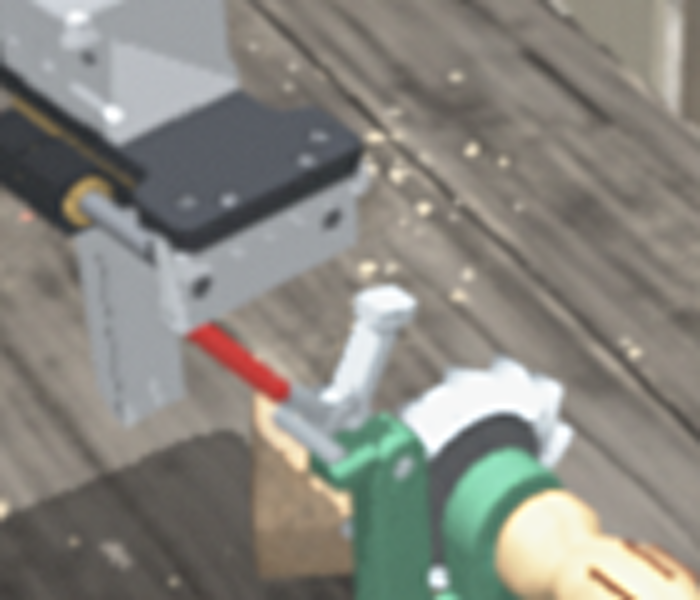

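Call:
jog_arm(rows=[0.0049,0.0009,0,0,0,0,1,0.0049,0.0009,0,0,0,0,1,0.0049,0.0009,0,0,0,0,1,0.0049,0.0009,0,0,0,0,1,0.0049,0.0009,0,0,0,0,1,0.0049,0.0009,0,0,0,0,1,0.0049,0.0009,0,0,0,0,1,0.0049,0.0009,0,0,0,0,1])

```text
time_s: 10.12
ee_pos: [0.4825, 0.0846, 0.1714]
eef_rot: [-0.906, 1.571, -0.727]
force: [0.4, 0.4, -0.7]
grip_width: 0.0006
```

Call:
jog_arm(rows=[0.0049,0.0009,0,0,0,0,1,0,0,0,0,0,0,1,0,0,0,0,0,0,1,0,0,0,0,0,0,1])

```text
time_s: 10.45
ee_pos: [0.4867, 0.0853, 0.1714]
eef_rot: [3.141, 1.571, -2.963]
force: [-0.7, 0.5, 0.5]
grip_width: 0.0004
```

```bash
python3 st.py;python3 wheel.py|grep wheel; python3 - <<'E'
from h import *
T=Tc(.57335,-.02689,.18105)
m=ctrl.camera_model("scene");print(proj(m,tw(T,[pin(a,.1425) for a in(0,.2,.4,.9)])))
p,d=ctrl.camera("scene");cv2.imwrite("pics/s8.png",cv2.resize(p[180:300,210:350,::-1],None,fx=5,fy=5,interpolation=cv2.INTER_CUBIC))
E
```

```text
10.45 [0.4867 0.0853 0.1714] cr [[-0.065   0.126   0.1714]] F [-0.7  0.5  0.5] 0.0004 [ 0.1   0.21  1.72 -0.    1.22 -1.65]
x [-0. -0. -1.] jaw yaw deg 100.3
wheel -0.4880137525474397 0.1015951436450159
[[267.10937504 229.89603317]
 [263.67604639 230.1272581 ]
 [260.03139066 231.18290297]
 [251.00797013 237.13013926]]
```

View pics/s8.png

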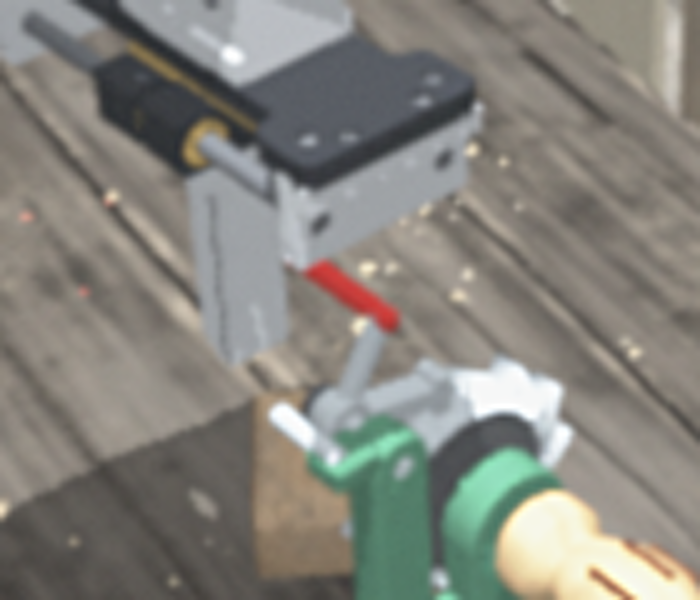

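Call:
jog_arm(rows=[-0.01,-0.0018,0,0,0,0,1,-0.01,-0.0018,0,0,0,0,1,0,0,0.03,0,0,0,1,0,0,0.03,0,0,0,1,0,0,0.03,0,0,0,1,-0.02,0.02,0,0,0,0,1,-0.025,0.025,0,0,0,0,1,-0.025,0.025,0,0,0,0,1])

```text
time_s: 11.22
ee_pos: [0.3959, 0.1521, 0.2616]
eef_rot: [0.152, 1.57, 0.33]
force: [0.7, 0.1, -0.4]
grip_width: 0.0006
```

Call:
jog_arm(rows=[-0.015,0.035,0,0,0,0,1,-0.015,0.035,0,0,0,0,1,-0.015,0.035,0,0,0,0,1,-0.015,0.035,0,0,0,0,1,-0.01,0.02,0,0,0,0,1,-0.01,0.02,0,0,0,0,1,0,0,0,0,0,0,1,0,0,0,0,0,0,1])

```text
time_s: 11.88
ee_pos: [0.3164, 0.3321, 0.2613]
eef_rot: [-2.12, 1.571, -1.939]
force: [-0.0, -0.3, 0.1]
grip_width: 0.0004
```

```bash
python3 st.py;python3 wheel.py|grep wheel; python3 - <<'E'
from h import *
for n,(a,b,c,e) in (("scene",(220,360,250,430)),("top",(190,340,290,460))):
    p,d=ctrl.camera(n);cv2.imwrite(f"pics/{n}9.png",cv2.resize(p[a:b,c:e,::-1],None,fx=4,fy=4,interpolation=cv2.INTER_CUBIC))
    cv2.imwrite(f"pics/{n}9f.png",p[:,:,::-1])
E
```

```text
11.8833 [0.3164 0.3321 0.2613] cr [[-0.1881  0.3994  0.2613]] F [-0.  -0.3  0.1] 0.0004 [ 0.73  0.05  1.68 -0.    1.41 -1.02]
x [-0. -0. -1.] jaw yaw deg 100.4
wheel -0.4880137525474397 0.1015951436450159
```

View pics/scene9.png

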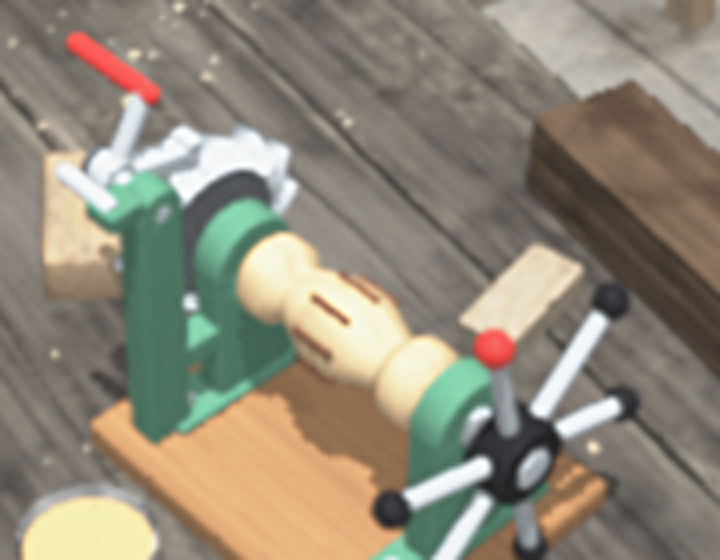

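View pics/top9f.png

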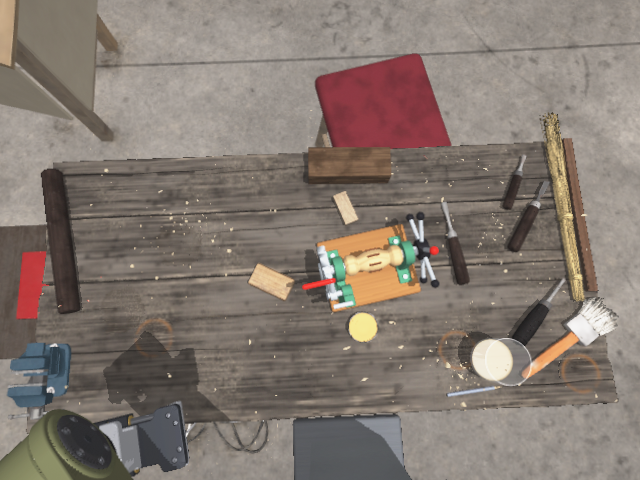

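```bash
python3 -c "
from station import ctrl
print(ctrl.hand_in())"
```

```text
the job is handed in; nothing more can be done
None
```

The job is done and handed in at about 12 s of the allowed 54 s. With the shut fingertip I pushed the pawl's red pin to the front until the pawl lay back on its stop. I then pushed the red knob to the front by one notch and tipped the pawl down again from the front side.

My last checks, with the arm withdrawn and touching nothing:
- **Wheel:** it stands at about -0.49 rad in the camera image, against about 0 at the start. The next notch is at -0.524, so this is 0.03 to 0.04 short, inside the allowed 0.2.
- **Pawl:** the end of the pin is back at its starting pixel, about (268, 230) in the scene camera. That puts the pawl at the root of a tooth rather than on a tip.
- **Bystanders:** the tin, offcut, sanding block and chisel look unmoved in the top camera image. I compared them by eye only.
- **Forces:** the wrist readings I took stayed below 3 N. They come only at the end of each move call.

No check failed. The one mismatch was the inner end of the red pin: it looked about 8 pixels longer than the description in the top view, so I left that end out of the cradle fit.

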